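# Square a fossil mounting block into the corner stop

## Task

Without gripping or lifting anything, push the white fossil block along the mat into the corner of the aluminium stop, so that its long side lies flush against the long bar and its end against the short bar, and push the blue sliding jaw along the bar until it closes up against the block's other end. Use only the fingertips or the outside of the fingers, keep the block flat on the mat with the fingers never straddling the block or the jaw, and leave the specimen boxes, jar, brush and camera where they are.

Things in the scene. Friction and masses are not known exactly. Their poses are not given: they have to be found in the camera images.
- fixture: Fixed L-shaped aluminium stop, 14 mm high, on a thin dark mat level with the table. Origin at table level at the foot of the long bar's working face, the plane x = 0, facing -x (to the robot); that bar runs along y from -180 to +135 mm, x from 0 to +22 mm. The short bar's working face is the plane y = +120 mm, facing -y; it spans x from -60 to +22 mm and y from +120 to +135 mm.
- corner (a point): The inside corner of the stop, at table level, where the two working faces meet (fixture x = 0, y = +120 mm); axes as the fixture's. A block seated here has its centre 22.5 mm to the fixture's -x and 60 mm to its -y from this point.
- block: Loose white block with a row of dark fossils on top, the amber one at its +y end; about 0.25 kg, slides on the mat. 45 mm (x) by 120 mm (y) by 25 mm high, fossils 9 mm more. Origin at the centre of its underside. It starts flat, up to 0.4 rad askew, on the -x side of the long bar, amber end nearer the short bar, its length roughly between short bar and jaw.
- jaw (a joint): Travel in m of the blue sliding jaw towards the short bar (fixture +y). Its flat front face stands at fixture y = -120 mm plus this value, so it reads 0.120 when touching the block seated against the short bar. Range 0 to 0.150; starts between 0 and 0.040. Slides stiffly (about 1.5 N), no spring, stays where it is left.
- jaw_push (a point): Centre of the jaw's flat back face (facing fixture -y), 20 mm above the table: push here, towards fixture +y. The blue jaw is 47 mm wide (fixture x -55 to -8 mm), 30 mm long (this face to its front face), 40 mm high; a bridge of it passes over the long bar to fixture x = +35 mm. Axes as the fixture's.
- box_a: Clear closed specimen box with a reddish piece, 40 x 40 x 28 mm, loose. Origin at the centre of its underside. Leave alone.
- box_b: Clear closed specimen box with a dark brown piece, 40 x 40 x 28 mm, loose. Origin at the centre of its underside. Leave alone.
- box_c: Clear closed specimen box with a green piece, 40 x 40 x 28 mm, loose, beyond the long bar. Origin at the centre of its underside. Leave alone.
- jar: Small amber glass jar with a black cap, 38 mm across, 45 mm high, loose, beyond the long bar. Origin at the centre of its underside. Leave alone.
- brush: Brush lying on the table, 160 mm long, loose. Leave alone.
- camera: Small black camera, 45 x 85 x 50 mm high, loose. Origin at the centre of its underside. Leave alone.
There are look-alikes about, which are no part of the job. Of the things like the block, leave any that is pink or red; of the rest the smaller one is meant.

How it is judged:
At the end, for the whole second after the job is handed in: The block lies flat and at rest in the corner: long side within 3.5 mm of the long bar, end within 3.5 mm of the short bar, square to it within 0.04 rad, and the jaw closed to within 3.5 mm of its closed position (reading 0.1165 to 0.123) (x of block in the frame of fixture between -0.026 and -0.0195 m and y of block in the frame of fixture between 0.0565 and 0.063 m and angle between the y axis of block and the y axis of fixture, either way round below 0.04 rad and angle between block's own z axis and vertical below 0.04 rad and height (world z) of block below 0.003 m and value of joint jaw between 0.1165 and 0.123 m and linear speed of block below 0.01 m/s); the robot touches nothing.
It fails at once if the block is lifted off the mat or tipped (raised 8 mm or tilted 0.15 rad) (height (world z) of block above 0.008 m or angle between block's own z axis and vertical above 0.15 rad).
It fails at once if the fingers straddle the block as for a grasp (x of the grasp point in the frame of block between -0.015 and 0.015 m and y of the grasp point in the frame of block between -0.05 and 0.05 m and height (world z) of the grasp point below 0.04 m).
It fails at once if the fingers straddle the jaw as for a grasp (x of the grasp point in the frame of jaw_push between -0.012 and 0.012 m and y of the grasp point in the frame of jaw_push between 0.006 and 0.024 m and height (world z) of the grasp point below 0.052 m).
It fails at once if a specimen box, the jar, the brush or the camera is moved more than 10 mm (distance of any of box_a, box_b, box_c, jar, brush, camera from where it was at the start of the episode above 0.01 m).
It also fails if it takes over 42 s, if anything falls off the work surface, if the arm or the gripper's body presses on something with over 40 N, if the wrist force passes 120 N, or if a joint passes its speed limit or range.

## Robot

A 7-joint arm with a two-finger parallel gripper is mounted at the origin on the work surface. World frame = base frame: x ahead of the robot, y to its left, z up, the work surface at z = 0. Lengths are in m, angles in rad, forces in N, time in s.
With the tool pointing down it reaches from about 0.425 to 0.875 m from the base axis. Payload 4.7 kg.
Tool frame: the origin (TCP) lies at the centre of the arm's flange, where the gripper is bolted on; the fingertips stand 182 mm ahead of it and the grasp point (between the pads) lies 164 mm ahead of it; z points along the fingers, y is the line along which they close (so a half turn about z gives the same grasp; the last joint's range is limited). The gripper opens to 87 mm and grips with 3 to 60 N. Pads are 19 mm wide; open, the fingers measure 117 mm over their backs; the gripper's body (75 mm by 190 mm) begins 51 mm behind the grasp point.
Start: joints at [-1.233, 0.321, -0.07, 1.45, 0.023, 1.371, -0.057], TCP at [0.207, 0.616, 0.405] pointing down, gripper open.
Joint ranges: [-2.86, 2.86], [-0.3, 2.09], [-1.38, 1.24], [0.06, 2.45], [-1.56, 4.7], [0.09, 2.05], [-2.69, 2.69]. Speed limits (rad/s): [2.57, 2.57, 3.14, 3.14, 3.14, 3.14, 3.14].

## Interface

Orientations are given as a unit quaternion [x, y, z, w].
In Python, from station import get_state, camera, sign_off gives the robot as it stands. The module is installed in compiled form; this text tells all that it offers.
- The arm moves only by the tool move_arm, never from a script. Its argument "targets" is a list that holds one entry, the list of rows, each a list of 7 numbers: the shift along the world's x, y, z in units of 0.03 m (1.0 is 0.03 m), then the turn, a rotation vector about the world's x, y, z in units of 0.1 rad (1.0 is 0.1 rad), then the finger opening in mm, from 0 to 87. A call has 1 to 5 rows; each row shifts and turns the commanded pose from where the row before left it; what a row does not reach is not made up. A row lasts 1/8 s, in which the tool goes at most 62.5 mm and 10.7 degrees, less where a joint would pass 70% of its speed; a pose out of reach is approached as far as the arm can. A call with a number of a shift or a turn outside -1 to 1 is refused whole. A call with a gripper value outside its range is refused whole. The fingers move at their own pace and stop on an object; "squeeze" is the grip in N (left out, the last holds). Time passes only in rows, so rows that do not move let the fingers close. It gives the time, the measured TCP pose, the force, the opening and the grip force at its end, in the units of the state.
- get_state(): the state, without advancing time (a new reading comes with each control period).
- camera(name): name is "side" or "top"; returns a dict with "pixels" (400x640x3 uint8, red, green, blue), "range_z" (400x640 float32, m along the optical axis (not along the pixel's ray), 0 where there is no reading), "intrinsics" (3x3 intrinsics, pixels), "T" (4x4, takes a point from camera to world coordinates). Camera axes: x right, y down, z forward; pixel columns grow to the right and rows downward; lengths in m; the calibration is good to about 2 mm. A picture is of the moment at which its call begins.
- sign_off(): hands the job in; it is judged then, once.
The state is a dict: "time": time; "joint_pos": joint angles; "qd": joint speeds; "tau": joint torques, N m; "tool_pos": TCP position; "eef_rot": TCP orientation; "ft_force": force on the tool from outside, world axes, zero at the start; "wrist_torque": the same for the moment, N m; "opening": finger opening in m; "finger_force": force on a finger pad.
Only numpy, scipy, OpenCV 4.12 (cv2) and the standard library are available. Lean on these libraries where they do the work, as an engineer would, in place of code of your own. Each camera call takes 0.05 s, during which the arm holds its last target. There are 200 camera calls.

## Working session

There is one attempt and no reset: what is moved stays moved. The work goes in short steps, Python scripts to look and compute and a tool call to move; the robot and the scene stay as the last step left them, time stands still between calls to the robot, and variables do not carry over. Pictures are saved under pics/ and viewed, at most 10 in all, crops included, and the job is handed in when it is done.

Besides the shell and the picture viewer there is one more tool, called in YAML: its name, and indented under it one key for each argument. move_arm: Moves the arm, as the interface text tells. Its arguments: {"type":"object","properties":{"targets":{"type":"array","items":{"type":"array","items":{"type":"array","items":{"type":"number"}}}},"squeeze":{"type":"number"}},"required":["targets"]}

```bash
mkdir -p pics
cat > h.py <<'E'
import numpy as np, cv2
from station import get_state, camera
def snap(n,f=None):
    c=camera(n)
    if f: cv2.imwrite('pics/'+f,c['pixels'][:,:,::-1])
    return c
def pts(c):
    K=c['intrinsics'];z=c['range_z'];v,u=np.mgrid[:400,:640]
    P=np.stack([(u-K[0,2])/K[0,0]*z,(v-K[1,2])/K[1,1]*z,z],-1)
    return P@c['T'][:3,:3].T+c['T'][:3,3]
def ray(c,u,v,h):
    K=c['intrinsics'];d=c['T'][:3,:3]@np.array([(u-K[0,2])/K[0,0],(v-K[1,2])/K[1,1],1]);o=c['T'][:3,3]
    return o+d*(h-o[2])/d[2]
E
python3 - <<'E'
from h import *
for n in('top','side'):
    c=snap(n,n+'1.png');print(c['T'].round(3),c['intrinsics'][0,0])
s=get_state();print(s['time'],s['tool_pos'],s['eef_rot'],s['opening'])
E
```

```text
[[-0.011 -0.996  0.089  0.478]
 [-0.999  0.014  0.032 -0.02 ]
 [-0.033 -0.089 -0.995  0.836]
 [ 0.     0.     0.     1.   ]] 380.67973766060356
[[ 0.734 -0.537  0.417  0.022]
 [-0.679 -0.573  0.458 -0.595]
 [-0.007 -0.619 -0.785  1.041]
 [ 0.     0.     0.     1.   ]] 459.05209518089003
0.1 [0.20679769 0.61603733 0.40378434] [ 1.61190330e-01  9.86922975e-01 -8.43429493e-04 -9.19198465e-05] 0.08687304582231174
```

View pics/top1.png

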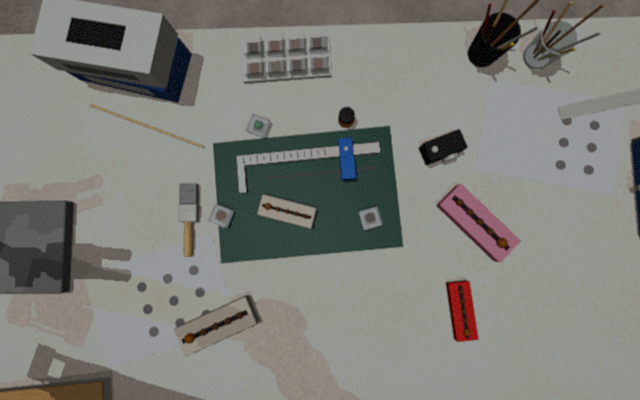

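View pics/side1.png

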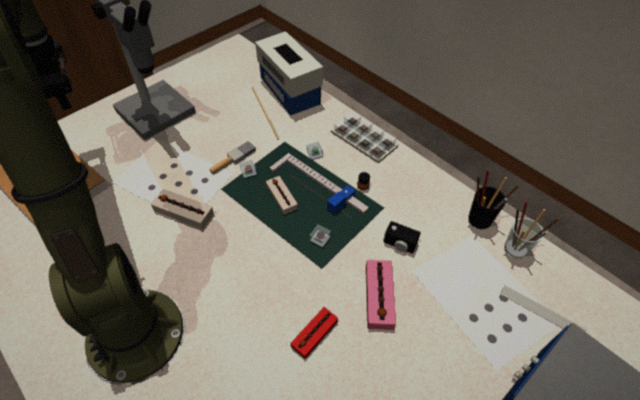

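Top view: the white blocks are at (287,211) on the mat (smaller) and (216,325), off the mat and larger. The pink one at (478,222) and the red one at (462,310) are to be left. The small white one on the mat fits. The fixture corner is near (243,165), the jaw at (347,158), and boxes sit at (221,216), (371,218) and (259,126). The jar is at (347,117), the camera at (443,147) and the brush at (188,218).

```bash
cat > m.py <<'E'
from h import *
def measure(f=None,crop=None,name='top'):
    c=snap(name);im=c['pixels'];P=pts(c);hsv=cv2.cvtColor(im,cv2.COLOR_RGB2HSV)
    if f:
        x0,x1,y0,y1=crop;cv2.imwrite('pics/'+f,cv2.resize(im[y0:y1,x0:x1,::-1],None,fx=4,fy=4,interpolation=cv2.INTER_CUBIC))
    return c,im,P,hsv
E
python3 - <<'E'
from m import *
c,im,P,hsv=measure('crop1.png',(205,405,115,265))
def comps(mask,lbl,h):
    n,L,st,ce=cv2.connectedComponentsWithStats(mask.astype(np.uint8))
    for i in range(1,n):
        if st[i,4]<60: continue
        m=L==i;k,_=cv2.findContours(m.astype(np.uint8),0,2);r=cv2.minAreaRect(np.vstack(k))
        B=np.array([ray(c,u,v,h)[:2] for u,v in cv2.boxPoints(r)])
        print(lbl,ce[i].round(),st[i,4],'zmed',np.median(P[m][:,2]).round(4),'rect',B.round(4).tolist(),'side',np.linalg.norm(B[0]-B[1]).round(4),np.linalg.norm(B[1]-B[2]).round(4),'c',B.mean(0).round(4))
H,S,V=[hsv[...,i].astype(int) for i in range(3)]
roi=np.zeros(H.shape,bool);roi[130:258,216:400]=1
comps(roi&(V>125)&(S<90),'white',.02)
comps(roi&(H>100)&(H<125)&(S>130),'blue',.04)
comps(roi&(P[...,2]>.009),'high',.025)
roi2=np.zeros(H.shape,bool);roi2[260:,150:300]=1
comps(roi2&(P[...,2]>.015),'bigw',.03)
print('mat z',P[240,300],P[180,300])
E
```

```text
white [235. 135.] 435 zmed -0.0002 rect [[0.7021, 0.2331], [0.7001, 0.131], [0.6733, 0.1309], [0.6752, 0.2327]] side 0.1022 0.0268 c [0.6877 0.1819]
white [293. 132.] 270 zmed -0.0003 rect [[0.6998, 0.1177], [0.6968, -0.0338], [0.6835, -0.0336], [0.6864, 0.1177]] side 0.1515 0.0133 c [0.6916 0.042 ]
white [396. 157.] 383 zmed -0.0003 rect [[0.6945, -0.151], [0.6942, -0.1683], [0.5245, -0.1633], [0.5248, -0.1463]] side 0.0173 0.1697 c [ 0.6095 -0.1572]
white [366. 148.] 240 zmed 0.0136 rect [[0.6645, -0.0684], [0.6688, -0.1231], [0.6483, -0.1245], [0.644, -0.0699]] side 0.0549 0.0205 c [ 0.6564 -0.0965]
white [280. 159.] 1040 zmed 0.0135 rect [[0.6435, 0.189], [0.6621, -0.0351], [0.5837, -0.0416], [0.5647, 0.1805]] side 0.2249 0.0787 c [0.6135 0.0732]
white [287. 211.] 857 zmed 0.0244 rect [[0.516, 0.1409], [0.5581, 0.1301], [0.527, 0.0153], [0.4853, 0.0265]] side 0.0435 0.1189 c [0.5216 0.0782]
white [370. 218.] 181 zmed 0.0275 rect [[0.5179, -0.0778], [0.5276, -0.1132], [0.4906, -0.1228], [0.481, -0.0876]] side 0.0367 0.0382 c [ 0.5043 -0.1004]
white [218. 238.] 143 zmed 0.0003 rect
[... 681 characters left out ...]
0.3136 0.0924 c [0.6245 0.0298]
high [287. 211.] 1177 zmed 0.0247 rect [[0.5143, 0.1412], [0.5592, 0.1297], [0.5274, 0.0132], [0.483, 0.0252]] side 0.0464 0.1207 c [0.521  0.0773]
high [222. 215.] 279 zmed 0.0269 rect [[0.5006, 0.244], [0.5387, 0.2291], [0.524, 0.193], [0.4861, 0.2079]] side 0.0409 0.039 c [0.5123 0.2185]
high [370. 218.] 375 zmed 0.0275 rect [[0.5187, -0.0766], [0.5296, -0.1169], [0.4909, -0.1269], [0.4799, -0.0868]] side 0.0417 0.04 c [ 0.5048 -0.1018]
bigw [216. 325.] 2476 zmed 0.0337 rect [[0.2784, 0.3174], [0.3478, 0.1592], [0.2911, 0.1325], [0.2223, 0.2896]] side 0.1728 0.0626 c [0.2849 0.2246]
mat z [0.45842071 0.05037192 0.00091863] [0.59035075 0.0493858  0.00262248]
```

View pics/crop1.png

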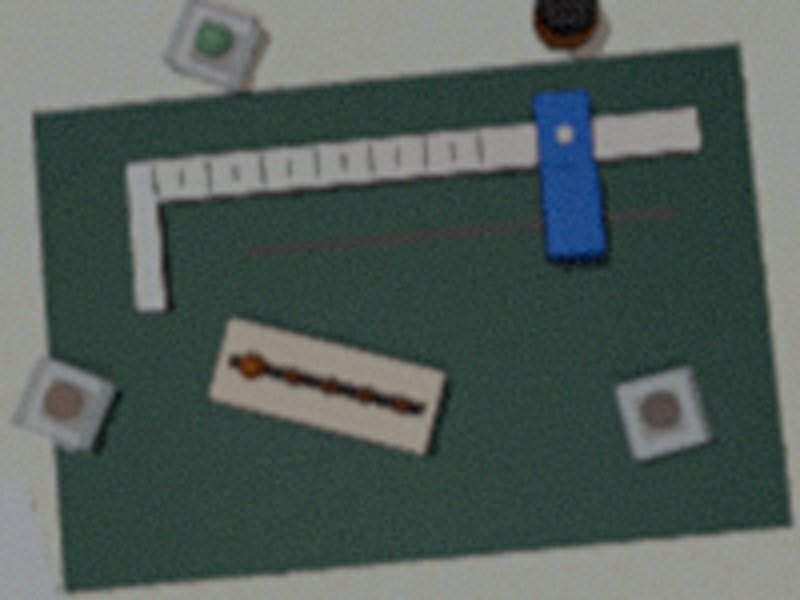

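The enlarged crop confirms it: a white block about 45 x 120 mm with its amber end to the left, at crop (325,385). The fixture's inside corner is at crop (160,202) and the jaw at (570,170). Next I'll fit the fixture edges and check for tall things along the approach path.

```bash
cat >> m.py <<'E'
def cross(g,a,step):  # first half-level crossing bright->dark walking a 1D profile
    t=(g.max()+np.sort(g)[:3].mean())/2;i=np.argmax(g)
    while i<len(g)-1 and g[i+1]>t:i+=1
    return i+(g[i]-t)/(g[i]-g[i+1]+1e-9) if i<len(g)-1 else None
def fixture(c):
    r=c['pixels'][...,0].astype(float);A=[];B=[]
    for u in range(256,332):
        v0=int(round(163-(u-246)*.105))-4
        k=cross(r[v0:v0+12,u],0,1)
        if k: A.append(ray(c,u,v0+k,.014)[:2])
    for v in range(171,187):
        k=cross(r[v,238:254],0,1)
        if k: B.append(ray(c,238+k,v,.014)[:2])
    def line(Q):
        vx,vy,x,y=cv2.fitLine(np.array(Q,np.float32),cv2.DIST_HUBER,0,1e-4,1e-4).ravel();return np.array([vx,vy]),np.array([x,y])
    (d,p),(e,q)=line(A),line(B)
    if d[1]<0:d=-d
    if e[0]<0:e=-e
    s=np.linalg.solve(np.stack([d,-e],1),q-p);C=p+s[0]*d
    return C,np.arctan2(-d[0],d[1]),np.arctan2(e[1],e[0])
def tofix(F,p):
    C,a=F;R=np.array([[np.cos(a),-np.sin(a)],[np.sin(a),np.cos(a)]])
    return (np.asarray(p)-C)@R+[0,.12]
E
python3 - <<'E'
from m import *
c,im,P,hsv=measure()
C,a,b=fixture(c);print('corner',C,a,b)
s=[];F=(C,a)
for n,p in dict(b1=(.5143,.1412),b2=(.5592,.1297),b3=(.5274,.0132),b4=(.483,.0252),jf=(.6745,-.0331),jb=(.6773,-.0662),jb2=(.5849,-.0735),jf2=(.5821,-.0408),barend=(.668,-.123),boxa=(.512,.2185),boxb=(.5048,-.1018)).items(): print(n,tofix(F,p).round(4))
m=(P[...,2]>.08)&(c['range_z']>0);Q=P[m]
for y in np.arange(-.3,.8,.1):
    q=Q[(abs(Q[:,1]-y)<.05)&(Q[:,0]>.1)&(Q[:,0]<.65)]
    if len(q):print(y.round(1),q[:,0].min().round(2),q[:,0].max().round(2),q[:,2].max().round(2))
d=camera('side');P2=pts(d);Q=P2[(P2[...,2]>.15)&(d['range_z']>0)]
for y in np.arange(-.3,1.,.1):
    q=Q[(abs(Q[:,1]-y)<.05)&(Q[:,0]>.1)]
    if len(q):print('side',y.round(1),q[:,0].min().round(2),q[:,0].max().round(2),q[:,2].max().round(2))
E
```

```text
corner [0.6241098  0.17148243] 0.08046861 0.060581747
b1 [-0.1119  0.0986]
b2 [-0.0681  0.0836]
b3 [-0.1091 -0.03  ]
b4 [-0.1524 -0.0145]
jf [ 0.0338 -0.088 ]
jb [ 0.0339 -0.1212]
jb2 [-0.0588 -0.121 ]
jf2 [-0.0589 -0.0882]
barend [ 0.0201 -0.1771]
boxa [-0.108   0.1759]
boxb [-0.1409 -0.1428]
side -0.3 0.84 1.88 0.22
side -0.2 1.86 1.89 0.22
side -0.1 1.86 1.89 0.18
side 0.1 0.1 0.13 0.73
side 0.2 0.12 0.16 0.71
side 0.3 0.15 0.91 0.66
side 0.4 0.78 0.92 0.16
side 0.5 0.16 0.94 0.44
side 0.6 0.17 0.83 0.51
side 0.7 0.24 0.48 0.39
```

move_arm:
  targets:
    - [[0.42,-0.9,0,0,0,0.2,70],[0.42,-0.9,0,0,0,0.2,70],[0.42,-0.9,0,0,0,0.2,70],[0.42,-0.9,0,0,0,0.2,70],[0.42,-0.9,0,0,0,0.2,70]]

```text
time: 0.88
tool_pos: [0.2702, 0.4802, 0.4047]
eef_rot: [0.111, 0.994, 0.0, 0.0]
ft_force: [-0.4, 0.1, -0.8]
opening: 0.0698
finger_force: 0.0
```

move_arm:
  targets:
    - [[0.42,-0.9,0,0,0,0.2,70],[0.42,-0.9,0,0,0,0.2,70],[0.42,-0.9,0,0,0,0.2,70],[0.42,-0.9,0,0,0,0.2,70],[0.42,-0.9,0,0,0,0.2,70]]

```text
time: 1.5
tool_pos: [0.3331, 0.3452, 0.4048]
eef_rot: [0.062, 0.998, 0.0, 0.0]
ft_force: [0.5, 0.5, 0.1]
opening: 0.0697
finger_force: 0.0
```

move_arm:
  targets:
    - [[0.42,-0.9,-0.4,0,0,0.2,70],[0.42,-0.9,-0.4,0,0,0.2,70],[0.42,-0.9,-0.4,0,0,0.2,70],[0.42,-0.9,-0.4,0,0,0.2,70],[0.42,-0.9,-0.4,0,0,0.2,70]]

```text
time: 2.12
tool_pos: [0.3961, 0.2102, 0.3445]
eef_rot: [0.012, 1.0, 0.0, 0.0]
ft_force: [-0.1, 0.2, 0.3]
opening: 0.0701
finger_force: 0.0
```

move_arm:
  targets:
    - [[0.4,-0.91,-0.4,0,0,0.21,70],[0.4,-0.91,-0.4,0,0,0.21,70],[0.4,-0.91,-0.4,0,0,0.21,70],[0.4,-0.91,-0.4,0,0,0.21,70],[0.4,-0.91,-0.4,0,0,0.21,70]]

```text
time: 2.75
tool_pos: [0.4561, 0.0738, 0.2846]
eef_rot: [-0.041, 0.999, 0.0, 0.0]
ft_force: [0.1, 0.3, 0.7]
opening: 0.0701
finger_force: 0.0
```

Run:
```python
from m import *
s=get_state();print(s['tool_pos'],s['eef_rot'])
c,im,P,hsv=measure('crop2.png',(205,405,115,265))
```

```text
[0.45610361 0.07382135 0.28456471] [-4.09887642e-02  9.99159555e-01  1.89050263e-04  2.61145988e-04]
```

View pics/crop2.png

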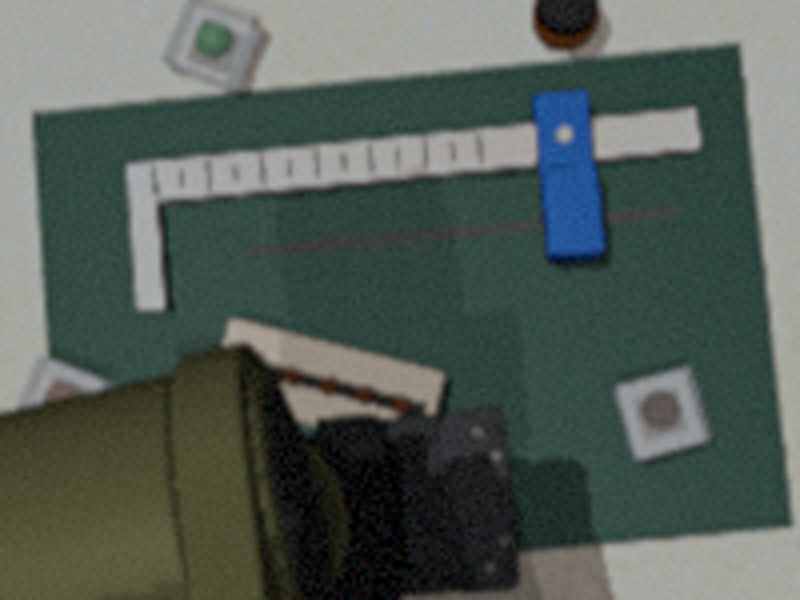

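The view shows the gripper body at crop (400,500), on the robot side of the block, with box_b at (660,410) and box_a at (65,385) clear. I'll descend and begin the push.

move_arm:
  targets:
    - [[0,0,-0.9,0,0,0,70],[0,0,-0.9,0,0,0,70],[0,0,-0.9,0,0,0,70],[0,0,-0.45,0,0,0,70],[0,0,0,0,0,0,70]]

```text
time: 3.42
tool_pos: [0.4555, 0.0747, 0.1898]
eef_rot: [-0.041, 0.999, -0.0, -0.001]
ft_force: [0.1, 0.3, 0.4]
opening: 0.0701
finger_force: 0.0
```

move_arm:
  targets:
    - [[0.33,0.026,0,0,0,0,70],[0.33,0.026,0,0,0,0,70],[0.33,0.026,0,0,0,0,70],[0.33,0.026,0,0,0,0,70],[0.33,0.026,0,0,0,0,70]]

```text
time: 4.05
tool_pos: [0.506, 0.0786, 0.1903]
eef_rot: [-0.041, 0.999, -0.0, -0.0]
ft_force: [-2.2, 0.6, 1.3]
opening: 0.0702
finger_force: 1.0
```

Run:
```python
from m import *
s=get_state();print(s['tool_pos'],s['ft_force'])
c=snap('side');im=c['pixels'];cv2.imwrite('pics/s2.png',cv2.resize(im[100:290,180:430,::-1],None,fx=3,fy=3,interpolation=2))
```

```text
[0.50601286 0.07859553 0.19028541] [-2.20342064  0.57810984  1.33328567]
```

View pics/s2.png

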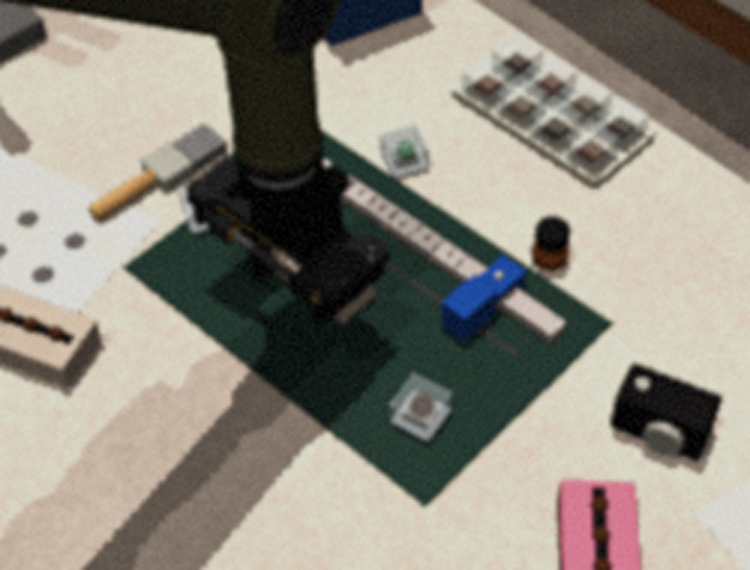

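The side view shows the block end at (355,300), under the gripper and pushed flat. The jaw is at (480,300) and the boxes have not moved. I'll carry on.

move_arm:
  targets:
    - [[0.33,0.026,0,0,0,0,70],[0.33,0.026,0,0,0,0,70],[0.33,0.026,0,0,0,0,70],[0.33,0.026,0,0,0,0,70],[0.33,0.026,0,0,0,0,70]]

```text
time: 4.72
tool_pos: [0.5555, 0.0826, 0.1902]
eef_rot: [-0.041, 0.999, 0.0, 0.0]
ft_force: [-1.0, 0.2, -0.9]
opening: 0.07
finger_force: 0.4
```

move_arm:
  targets:
    - [[0.16,0.013,0,0,0,0,70],[0.16,0.013,0,0,0,0,70]]

```text
time: 4.97
tool_pos: [0.5646, 0.0833, 0.1903]
eef_rot: [-0.041, 0.999, 0.0, -0.0]
ft_force: [-1.5, 0.4, 1.7]
opening: 0.0696
finger_force: 0.9
```

Run:
```python
from m import *
s=get_state();print(s['tool_pos'],s['ft_force'],tofix(((.6241,.1715),.0805),s['tool_pos'][:2]))
```

```text
[0.56456097 0.08328444 0.19031066] [-1.46562323  0.40006525  1.66832736] [-0.06643991  0.03685783]
```

move_arm:
  targets:
    - [[0.1,0.008,0,0,0,0,70],[0.1,0.008,0,0,0,0,70]]

```text
time: 5.22
tool_pos: [0.5705, 0.0838, 0.1903]
eef_rot: [-0.041, 0.999, 0.0, -0.0]
ft_force: [-1.4, 0.1, 1.8]
opening: 0.07
finger_force: 0.7
```

move_arm:
  targets:
    - [[0.05,0.004,0,0,0,0,70],[0.05,0.004,0,0,0,0,70]]

```text
time: 5.48
tool_pos: [0.5734, 0.084, 0.1903]
eef_rot: [-0.041, 0.999, 0.0, -0.0]
ft_force: [-1.8, 0.1, 1.2]
opening: 0.0701
finger_force: 0.8
```

move_arm:
  targets:
    - [[0.05,0.004,0,0,0,0,70],[0.05,0.004,0,0,0,0,70]]

```text
time: 5.72
tool_pos: [0.5755, 0.0842, 0.1901]
eef_rot: [-0.041, 0.999, 0.0, -0.002]
ft_force: [-6.9, -0.6, 4.8]
opening: 0.0703
finger_force: 3.8
```

move_arm:
  targets:
    - [[0.05,0.004,0,0,0,0,70],[0,0,0,0,0,0,70]]

```text
time: 5.98
tool_pos: [0.5761, 0.0842, 0.1898]
eef_rot: [-0.041, 0.999, 0.0, -0.003]
ft_force: [-9.6, -1.0, 8.2]
opening: 0.07
finger_force: 4.6
```

move_arm:
  targets:
    - [[-0.3,-0.024,0,0,0,0,70],[-0.4,-0.03,0,0,0,0,70],[0,0,0.9,0,0,0,30],[0,0,0.9,0,0,0,0],[0,0,0.9,0,0,0,0]]

```text
time: 6.6
tool_pos: [0.5566, 0.0827, 0.2722]
eef_rot: [-0.041, 0.999, 0.0, 0.001]
ft_force: [0.1, -0.7, 0.1]
opening: 0.0481
finger_force: 0.0
```

move_arm:
  targets:
    - [[0.38,-0.9,0,0,0,0,0],[0.38,-0.9,0,0,0,0,0],[0.38,-0.9,0,0,0,0,0],[0.38,-0.9,0,0,0,0,0],[0.38,-0.9,0,0,0,0,0]]

```text
time: 7.22
tool_pos: [0.614, -0.053, 0.2714]
eef_rot: [-0.041, 0.999, 0.0, 0.001]
ft_force: [-0.4, -0.6, -0.1]
opening: 0.0024
finger_force: 0.0
```

move_arm:
  targets:
    - [[0.06,-0.8,0,0,0,0,0],[0,-0.8,0,0,0,0,0],[0,0,0,0,0,0,0]]

```text
time: 7.6
tool_pos: [0.6151, -0.1027, 0.2715]
eef_rot: [-0.038, 0.999, -0.001, 0.0]
ft_force: [-0.8, -0.8, -0.2]
opening: 0.0007
finger_force: 0.0
```

Run:
```python
from m import *
s=get_state();F=((.6241,.1715),.0805);print(s['tool_pos'],s['opening'],tofix(F,s['tool_pos'][:2]))
c,im,P,hsv=measure('crop3.png',(205,405,115,265))
m=(P[...,2]>.018)&(P[...,2]<.03)&(hsv[...,1]<100)&(hsv[...,2]>90)
m[:,:225]=0;m[:145]=0;m[:,360:]=0
k,_=cv2.findContours(m.astype(np.uint8),0,2);k=max(k,key=cv2.contourArea);r=cv2.minAreaRect(k)
print([tofix(F,ray(c,u,v,.025)[:2]).round(4) for u,v in cv2.boxPoints(r)])
```

```text
[ 0.61510542 -0.10272508  0.27150023] 0.0006822466639955868 [-0.03101674 -0.15261376]
[array([0.001 , 0.1008]), array([ 0.0008, -0.0195]), array([-0.0447, -0.0197]), array([-0.0446,  0.1   ])]
```

View pics/crop3.png

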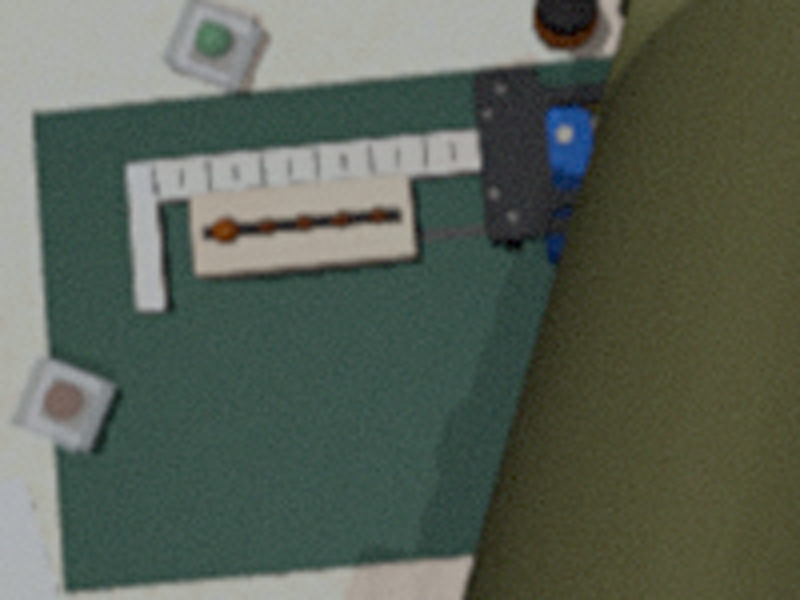

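The block lies flush along the long bar, at crop (300,228), with its end 20 mm short of the short bar. The fingers are closed behind the jaw. I'll descend and push the jaw, which will carry the block home.

move_arm:
  targets:
    - [[0,0,-0.9,0,0,0,0],[0,0,-0.9,0,0,0,0],[0,0,-0.85,0,0,0,0],[0,0,0,0,0,0,0]]

```text
time: 8.15
tool_pos: [0.6147, -0.098, 0.1897]
eef_rot: [-0.042, 0.999, 0.001, -0.002]
ft_force: [-0.3, -0.3, -0.4]
opening: 0.0009
finger_force: 0.0
```

move_arm:
  targets:
    - [[-0.027,0.33,0,0,0,0,0],[-0.027,0.33,0,0,0,0,0],[-0.027,0.33,0,0,0,0,0],[-0.027,0.33,0,0,0,0,0],[-0.027,0.33,0,0,0,0,0]]

```text
time: 8.78
tool_pos: [0.612, -0.0502, 0.1924]
eef_rot: [-0.041, 0.999, -0.0, 0.001]
ft_force: [1.0, -3.1, 1.2]
opening: 0.0001
finger_force: 1.0
```

move_arm:
  targets:
    - [[-0.022,0.27,0,0,0,0,0],[-0.022,0.27,0,0,0,0,0],[-0.022,0.27,0,0,0,0,0],[-0.022,0.27,0,0,0,0,0],[-0.022,0.27,0,0,0,0,0]]

```text
time: 9.4
tool_pos: [0.6084, -0.0098, 0.1918]
eef_rot: [-0.041, 0.999, -0.0, 0.0]
ft_force: [0.4, -3.2, 1.4]
opening: 0.0002
finger_force: 2.6
```

Run:
```python
from m import *
s=get_state();F=((.6241,.1715),.0805);print(s['tool_pos'],s['ft_force'],tofix(F,s['tool_pos'][:2]))
```

```text
[ 0.60837068 -0.00977168  0.19179715] [ 0.43867773 -3.2445178   1.38962887] [-0.03025499 -0.05941981]
```

~14 mm to go; small steps watching the force.

move_arm:
  targets:
    - [[-0.013,0.16,0,0,0,0,0],[-0.013,0.16,0,0,0,0,0]]

```text
time: 9.65
tool_pos: [0.6076, -0.0008, 0.1918]
eef_rot: [-0.04, 0.999, -0.0, 0.0]
ft_force: [1.7, -2.8, 0.4]
opening: 0.0003
finger_force: 1.5
```

move_arm:
  targets:
    - [[-0.005,0.06,0,0,0,0,0],[-0.005,0.06,0,0,0,0,0]]

```text
time: 9.9
tool_pos: [0.6073, 0.0028, 0.1918]
eef_rot: [-0.04, 0.999, -0.0, 0.0]
ft_force: [2.1, -2.6, 0.9]
opening: 0.0004
finger_force: 1.5
```

move_arm:
  targets:
    - [[-0.004,0.05,0,0,0,0,0],[-0.004,0.05,0,0,0,0,0]]

```text
time: 10.15
tool_pos: [0.6071, 0.0059, 0.1918]
eef_rot: [-0.041, 0.999, -0.0, 0.0]
ft_force: [2.5, -3.2, 1.0]
opening: 0.0001
finger_force: 1.5
```

move_arm:
  targets:
    - [[-0.004,0.05,0,0,0,0,0],[0,0,0,0,0,0,0]]

```text
time: 10.4
tool_pos: [0.607, 0.0077, 0.1918]
eef_rot: [-0.041, 0.999, 0.0, 0.0]
ft_force: [2.4, -1.5, 1.4]
opening: 0.0004
finger_force: 1.1
```

Run:
```python
from m import *
c,im,P,hsv=measure('crop4.png',(205,405,115,265))
```

```text
(no output)
```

View pics/crop4.png

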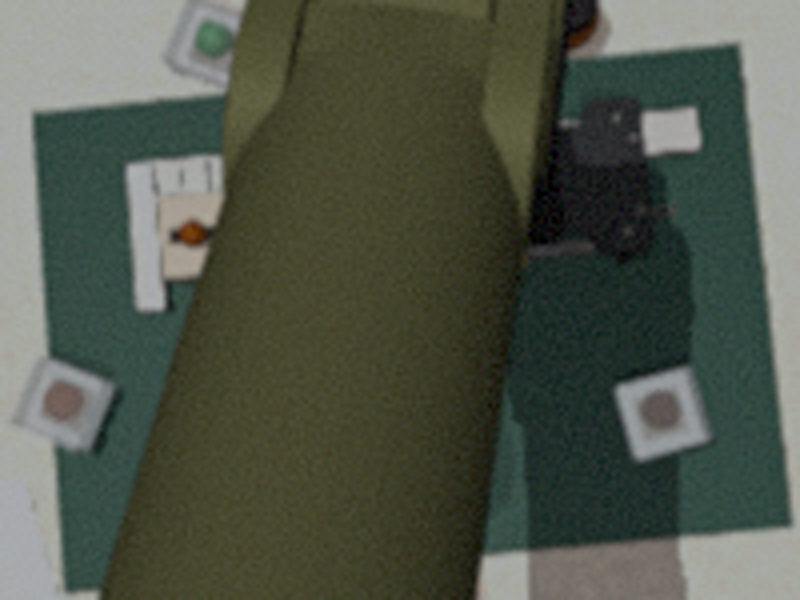

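The block's amber end, at crop (165,235), is about at the short bar. I'll press on gently until the force rises.

move_arm:
  targets:
    - [[-0.004,0.05,0,0,0,0,0],[0,0,0,0,0,0,0]]

```text
time: 10.7
tool_pos: [0.6068, 0.0091, 0.1918]
eef_rot: [-0.041, 0.999, 0.0, 0.0]
ft_force: [1.8, -3.6, 0.9]
opening: 0.0007
finger_force: 1.2
```

move_arm:
  targets:
    - [[-0.004,0.05,0,0,0,0,0],[0,0,0,0,0,0,0]]

```text
time: 10.95
tool_pos: [0.6067, 0.0102, 0.1918]
eef_rot: [-0.041, 0.999, -0.0, 0.0]
ft_force: [2.8, -2.6, 1.3]
opening: 0.0002
finger_force: 1.8
```

move_arm:
  targets:
    - [[-0.004,0.05,0,0,0,0,0],[0,0,0,0,0,0,0]]

```text
time: 11.2
tool_pos: [0.6066, 0.0105, 0.1918]
eef_rot: [-0.04, 0.999, -0.001, 0.0]
ft_force: [3.7, -5.6, 0.7]
opening: 0.0005
finger_force: 3.0
```

move_arm:
  targets:
    - [[-0.004,0.05,0,0,0,0,0],[0,0,0,0,0,0,0]]

```text
time: 11.45
tool_pos: [0.6066, 0.0108, 0.1919]
eef_rot: [-0.04, 0.999, -0.002, 0.0]
ft_force: [2.8, -8.0, 0.4]
opening: 0.0007
finger_force: 4.1
```

move_arm:
  targets:
    - [[-0.004,0.05,0,0,0,0,0],[0,0,0,0,0,0,0],[0.02,-0.25,0,0,0,0,0],[0.04,-0.5,0,0,0,0,0],[0,0,0.9,0,0,0,0]]

```text
time: 12.08
tool_pos: [0.6065, -0.0087, 0.2166]
eef_rot: [-0.04, 0.999, -0.0, -0.003]
ft_force: [-0.1, -0.1, 0.3]
opening: 0.0004
finger_force: 0.0
```

move_arm:
  targets:
    - [[0,0,0.9,0,0,0,0],[0,-0.3,0.9,0,0,0,0],[-0.2,-0.9,0,0,0,0,0],[-0.2,-0.9,0,0,0,0,0],[-0.2,-0.9,0,0,0,0,0]]

```text
time: 12.7
tool_pos: [0.5896, -0.0981, 0.2725]
eef_rot: [-0.041, 0.999, 0.001, -0.0]
ft_force: [0.9, 0.7, -0.2]
opening: 0.0005
finger_force: 0.0
```

move_arm:
  targets:
    - [[-0.2,-0.9,0,0,0,0,0],[-0.2,-0.9,0,0,0,0,0],[-0.2,-0.9,0,0,0,0,0],[-0.2,-0.9,0,0,0,0,0],[0,0,0,0,0,0,0]]

```text
time: 13.32
tool_pos: [0.5648, -0.2081, 0.2726]
eef_rot: [-0.038, 0.999, -0.0, -0.001]
ft_force: [0.5, 0.5, 0.6]
opening: 0.0007
finger_force: 0.0
```

```bash
cat > chk.py <<'E'
from m import *
F=((.6241,.1715),.0805)
c,im,P,hsv=measure('crop5.png',(205,405,115,265));H,S,V=[hsv[...,i].astype(int) for i in range(3)]
def rect(m,h,l):
    m=m.copy();m[:,:225]=0;m[:140]=0;m[195:]=0;m[:,345:]=0
    k,_=cv2.findContours(m.astype(np.uint8),0,2);k=max(k,key=cv2.contourArea);r=cv2.minAreaRect(k)
    B=np.array([tofix(F,ray(c,u,v,h)[:2]) for u,v in cv2.boxPoints(r)]);print(l,B.round(4).tolist(),'c',B.mean(0).round(4),'zmax',P[m][:,2].max().round(3))
rect((P[...,2]>.018)&(P[...,2]<.032)&(S<100)&(V>90),.025,'block')
rect((H>100)&(H<125)&(S>130),.04,'jaw')
print(fixture(c))
E
python3 chk.py
```

```text
block [[0.0009, 0.1212], [0.0009, 0.0019], [-0.0447, 0.0015], [-0.0448, 0.1202]] c [-0.0219  0.0612] zmax 0.032
jaw [[0.0341, 0.0008], [0.0338, -0.031], [-0.0593, -0.0307], [-0.0591, 0.0008]] c [-0.0126 -0.015 ] zmax 0.836
(array([0.6336899 , 0.16348177], dtype=float32), np.float32(0.029001907), np.float32(-0.105383165))
```

View pics/crop5.png

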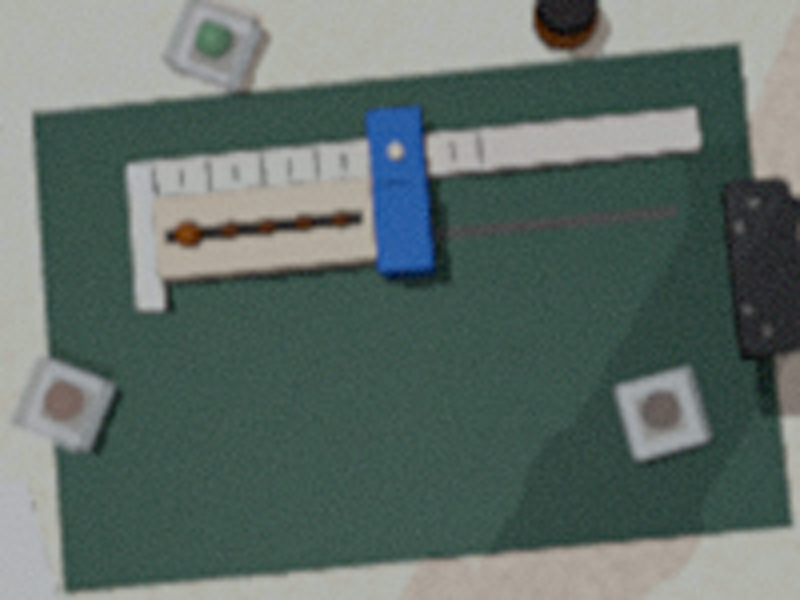

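The final view shows the block seated in the corner, at crop (265,230), with its centre at fixture (-21.9, 61.2) mm. The jaw, at (400,190), is closed on it and reads about 0.121. The boxes and jar have not moved and the arm is clear.

```bash
python3 -c "
from station import sign_off;print(sign_off())"
```

```text
the job is handed in; nothing more can be done
None
```

The job is handed in: the block sits square in the corner of the stop, the jaw is closed against its other end, and both measure within tolerance in the last camera check; no verdict came back at hand-in.

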